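# Sort the stripped-down nuts, bearings and bolt into their trays

### The job

Sort the parts lying on the workbench: both hexagon nuts into the square tray, both ball bearings into the round dish, and the bolt into the narrow oblong tray, lying lengthwise. Set every part down, do not drop it, so that it lies flat on the floor of its tray, not on a rim or on another part. Leave the spray can and the screwdriver where they are.

Things in the scene. Friction and masses are not known exactly. Their poses are not given: they have to be found in the camera images.
- nut1: bright steel hexagon nut lying flat, 36 mm across flats, 41.5 mm across corners, 20 mm high, with a 24 mm hole, 0.11 kg. Origin at its centre (10 mm above what it lies on); z along the hole, x and every 60 degrees from it square to a flat. Grip it across two flats. Either face may be down
- nut2: the second nut, the same as nut1
- bearing1: sealed ball bearing lying flat: a round steel disc 47 mm in diameter and 14 mm high with a black ring and a dark 20 mm bore, 0.11 kg. Origin at its centre (7 mm above what it lies on); z is its axis. Either face may be down
- bearing2: the second bearing, the same as bearing1
- bolt: steel hexagon-head bolt lying on its side, 100 mm long: head 24 mm across flats and 10 mm thick, shank 16 mm in diameter and 90 mm long, 0.18 kg. Origin on its axis at mid-length, on the shank, 10 mm above what it lies on (the shank slopes down by 2.5 degrees from the head to the tip); x runs level along it from head to tip. Its balance point is 6 mm from the origin towards the head
- nut_tray: square dark steel tray for nuts, 130 x 130 mm outside, 124 x 124 mm inside; its floor is 3 mm above the bench, its walls 3 mm thick with the rim 13 mm above the bench. Screwed to the bench. Origin at the centre of its underside, at bench height; x and y along its sides
- dish: round dark steel dish for bearings, 146 mm in diameter outside, 140 mm inside; its floor is 3 mm above the bench, its walls 3 mm thick with the rim 13 mm above the bench. Screwed to the bench. Origin at the centre of its underside, at bench height
- bolt_tray: narrow oblong dark steel tray for bolts, 136 mm (x) by 88 mm (y) outside, 130 x 82 mm inside; its floor is 3 mm above the bench, its walls 3 mm thick with the rim 13 mm above the bench. Screwed to the bench. Origin at the centre of its underside, at bench height; x along its long side
- spray_can: bystander: upright spray can 54 mm in diameter, 170 mm tall; origin at the centre of its underside. Leave it alone
- screwdriver: bystander: screwdriver lying on the bench between two trays; origin under its middle, x along it towards the tip. Leave it alone
Things that resemble listed ones, but are neither listed nor needed, are in the scene too. What is shaped like the bearing2 but yellow is not meant.

How it is judged:
By the outcome, as a careful person would: the job done as asked, in the order asked, and still so for the second after the job is handed in, with the robot touching nothing.
It also fails if it takes over 102 s, if anything falls off the work surface, if the arm or the gripper's body presses on something with over 40 N, if the wrist force passes 120 N, or if a joint passes its speed limit or range.

### The arm

A 6-joint arm with a two-finger parallel gripper is mounted at the origin on the work surface. World frame = base frame: x ahead of the robot, y to its left, z up, the work surface at z = 0. Lengths are in m, angles in degrees, forces in N, time in s.
With the tool pointing down it reaches from about 0.25 to 0.725 m from the base axis. Payload 9.7 kg.
Tool frame: the origin (TCP) lies at the very end of the fingers, on their centre line; the grasp point (between the pads) lies tcp_to_grasp behind it (tcp_to_grasp is the distance from the TCP to the grasp point, in m); z points along the fingers, y is the direction in which the jaws open and shut (so a half turn about z gives the same grasp; the last joint's range is limited). The gripper opens to 85 mm and grips with 20 to 120 N. Pads are 22 mm wide; open, the fingers measure 114 mm over their backs; the gripper's body (76 mm by 85 mm) begins 54 mm behind the grasp point. The pads swing forward as they close: fully open they stand 13 mm farther back than shut.
Start: joints at [71.276, 4.979, 10.078, 95.1, 0, 90], TCP at [0.177, 0.521, 0.231] pointing down, gripper open.
Joint ranges: [-179.16, 179.16], [-48.56, 103.87], [-65.8, 70.77], [-126.05, 130.52], [-82.76, 87.17], [-180, 180]. Speed limits (degrees/s): [127.2, 127.2, 147.25, 180, 180, 180].

### API

Orientations are given as [roll, pitch, yaw] about the fixed x, y, z axes, in that order (R = Rz(yaw) Ry(pitch) Rx(roll)).
In Python, from workcell import * gives the robot as it stands. The module is installed in compiled form; this text tells all that it offers.
- The arm moves only by the shell command python3 -m pendant 'ROWS' [FORCE]. ROWS is JSON, a list of rows, each a list of 3 entries, a list of its own where there are three numbers: the opening in per cent of the stroke, from 0 (shut) to 100 (fully open), then the shift along the world's x, y, z in mm, then the turn, a rotation vector about the world's x, y, z in degrees. A call has 1 to 20 rows; each row is the pose to reach, as a shift and turn from the pose measured when the call began; what a row does not reach only later rows make up. A row lasts 1/8 s, in which the tool goes at most 62.5 mm and 10.7 degrees, less where a joint would pass 70% of its speed; a pose out of reach is approached as far as the arm can. A call with a gripper value outside its range is refused whole. The fingers move at their own pace and stop on an object; FORCE is the grip in N (left out, the last holds). Time passes only in rows, so rows that repeat a pose let the fingers close. It gives the time, the measured TCP pose, the force and the opening at its end, in the units of the state.
- get_obs(): the state, without advancing time (a new reading comes with each control period).
- camera(name): name is "scene" or "side" or "wrist"; returns a dict with "img" (480x640x3 uint8, red, green, blue), "fx", "fy", "cx", "cy" (pixels), "cam_to_world" (4x4, takes a point from camera to world coordinates); the wrist camera has in their place "T_tool_cam" (4x4, takes a point from camera to tool coordinates, whose origin is the TCP and whose axes are the flange's). Camera axes: x right, y down, z forward; pixel columns grow to the right and rows downward; lengths in m; the calibration is good to about 2 mm. A picture is of the moment at which its call begins: read the wrist's pose just before it. There is no depth.
- job_done(): hands the job in, once; it reports no verdict.
Trained networks look in a picture, given as the dict that the camera call returned (one of the last four; its "shot" number tells which), for a name from the list of things; names that differ only in an ending like _2 or _b are one class to them, and where a whole thing is asked for, a point or a joint stands for the part that bears it (a point fixed in the world has none). Each returns a list of dicts, best first, with "confidence" (0 to 1); they miss things now and then, are a little off and sometimes report something else, mostly with a low value. They report only what shows in the picture. A call takes as long as a camera call. They do not tell look-alikes from the thing itself.
- regions_of(picture, label): "region" (480x640 bool, what is visible of it).
- pinpoint(picture, label): "position" ([x, y, z] in m, in world coordinates, good to about 4 mm: a listed point, or the origin of a listed thing).
The state is a dict: "time": time; "q": joint angles; "qd": joint speeds; "joint_efforts": joint torques, N m; "ee_pos": TCP position; "tcp_rot": TCP orientation; "wrist_force": force on the tool from outside, world axes, zero at the start; "torque": the same for the moment, N m; "opening": finger opening in m.
Only numpy, scipy, OpenCV 4.12 (cv2) and the standard library are available. Lean on these libraries where they do the work, as an engineer would, in place of code of your own. Each camera call takes 0.05 s, during which the arm holds its last target. There are 200 camera calls.

## Working session

There is one attempt and no reset: what is moved stays moved. The work goes in short steps, Python scripts to look and compute and a shell command to move; the robot and the scene stay as the last step left them, time stands still between calls to the robot, and variables do not carry over. Pictures are saved under pics/ and viewed, about 12 in all and at most 16, crops included, and the job is handed in when it is done.

```bash
mkdir -p pics; python3 - <<'E'
from workcell import *
import cv2,numpy as np
o=get_obs();print({k:np.round(v,3).tolist() for k,v in o.items()})
for n in ["scene","side","wrist"]:
    p=camera(n);cv2.imwrite(f"pics/{n}0.png",p["img"][:,:,::-1])
    print(n,p.get("cam_to_world",p.get("T_tool_cam")))
    if n=="wrist":print(p["fx"],p["fy"],p["cx"],p["cy"])
    for l in ["nut1","bearing1","bolt","nut_tray","dish","bolt_tray","spray_can","screwdriver"]:
        print(l,[(round(r["confidence"],2),np.round(r["position"],3).tolist()) for r in pinpoint(p,l)])
E
```

```text
{'time': 0.0, 'q': [71.278, 5.009, 10.035, 95.1, -0.001, 90.0], 'qd': [0.062, -0.002, 0.024, -0.022, -0.044, -0.06], 'joint_efforts': [-0.0, -52.039, 46.48, 0.016, 0.0, 0.0], 'ee_pos': [0.176, 0.521, 0.231], 'tcp_rot': [-179.925, 0.001, 161.278], 'wrist_force': [0.113, 0.681, -0.195], 'torque': [-0.063, 0.03, 0.018], 'opening': 0.085}
scene [[ 0.79958982  0.32439725 -0.50539345  1.05910681]
 [ 0.60051234 -0.44086742  0.66709883 -0.71569898]
 [-0.00640648 -0.83690044 -0.54731765  0.62921505]
 [ 0.          0.          0.          1.        ]]
nut1 [(0.77, [0.447, -0.196, 0.01]), (0.74, [0.464, 0.095, 0.009]), (0.7, [0.626, -0.022, 0.006])]
bearing1 [(0.86, [0.346, -0.182, 0.007]), (0.85, [0.355, -0.052, 0.009]), (0.81, [0.439, 0.001, 0.009]), (0.61, [0.459, -0.09, 0.01]), (0.49, [0.344, 0.043, 0.004])]
bolt [(0.7, [0.46, 0.185, 0.005])]
nut_tray []
dish [(0.68, [0.492, 0.412, -0.002])]
bolt_tray [(0.58, [0.497, -0.365, 0.001])]
spray_can [(0.88, [0.66, 0.241, -0.001])]
screwdriver []
side [[ 0.8234696  -0.3651637   0.43422723  0.10885007]
 [-0.56733935 -0.5233885   0.63575982 -0.58715
[... 384 characters left out ...]
(0.71, [0.464, 0.181, 0.01])]
nut_tray [(0.62, [0.625, -0.025, -0.002])]
dish [(0.82, [0.498, 0.41, 0.0])]
bolt_tray [(0.62, [0.494, -0.365, 0.003])]
spray_can [(0.91, [0.659, 0.24, -0.0])]
screwdriver [(0.92, [0.668, -0.235, -0.002])]
wrist [[-2.63777123e-04 -9.59502758e-01 -2.81699107e-01  7.19157829e-02]
 [ 9.99999892e-01 -3.60618642e-04  2.91933785e-04  4.12206437e-04]
 [-3.81697221e-04 -2.81699000e-01  9.59502750e-01 -1.43521015e-01]
 [ 0.00000000e+00  0.00000000e+00  0.00000000e+00  1.00000000e+00]]
337.5354300131516 337.5354300131516 320.63160321611804 240.5886851949074
nut1 []
bearing1 []
bolt [(0.5, [0.461, 0.178, 0.015])]
nut_tray []
dish []
bolt_tray []
spray_can []
screwdriver []
```

View pics/scene0.png

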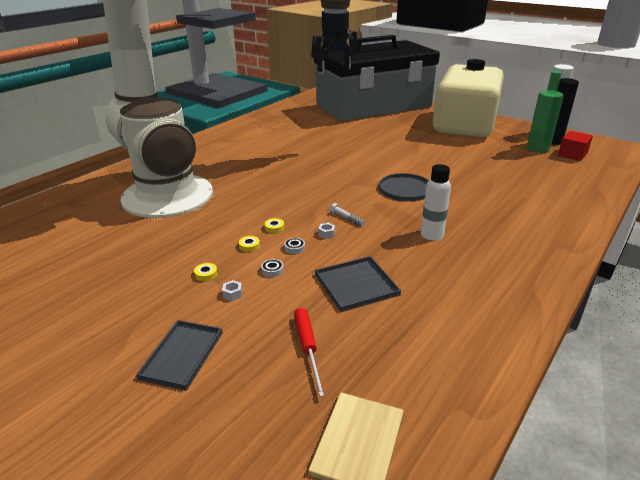

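View pics/wrist0.png

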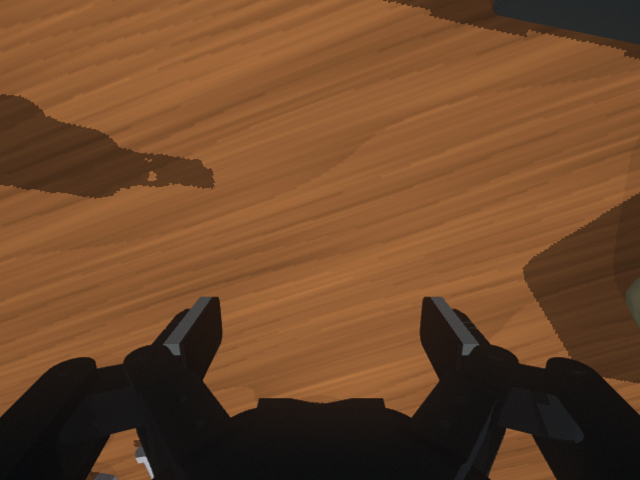

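The scene view shows steel nuts at (232,290) and (326,230), steel bearings at (294,245) and (271,268), and the bolt at (347,215). Three yellow look-alikes are at (274,226), (249,243) and (205,271). The wrist view shows only bench and fingers. Next I fit model silhouettes to get poses and yaws.

```bash
cat > h.py <<'E'
from workcell import *
import cv2,numpy as np
from scipy.spatial.transform import Rotation as Ro
from scipy.optimize import minimize
def cam(n):
    o=get_obs();p=camera(n)
    if n=="wrist":
        T=np.eye(4);T[:3,:3]=Ro.from_euler('xyz',o["tcp_rot"],degrees=True).as_matrix();T[:3,3]=o["ee_pos"]
        p["cam_to_world"]=T@p["T_tool_cam"]
    return p
def proj(p,P):
    W=np.linalg.inv(p["cam_to_world"]);c=P@W[:3,:3].T+W[:3,3]
    return c[:,:2]/c[:,2:]*[p["fx"],p["fy"]]+[p["cx"],p["cy"]]
def ray(p,uv,z):
    d=p["cam_to_world"][:3,:3]@np.array([(uv[0]-p["cx"])/p["fx"],(uv[1]-p["cy"])/p["fy"],1]);t=p["cam_to_world"][:3,3]
    return t+d*(z-t[2])/d[2]
def prism(xy,z0,z1):return np.vstack([np.c_[xy,np.full(len(xy),z)] for z in(z0,z1)])
def ng(n,r,a0=0):
    a=np.radians(a0+np.arange(n)*360/n);return np.c_[np.cos(a),np.sin(a)]*r
def box(a,b):return np.array([[1,1],[-1,1],[-1,-1],[1,-1]])*[a/2,b/2]
hx=ng(6,.01386,30);ci=ng(16,.008)
def xpr(c,x0,x1,z0,z1):return np.vstack([np.c_[np.full(len(c),x),c[:,0],c[:,1]+z] for x,z in((x0,z0),(x1,z1))])
M={"nut":[prism(ng(6,.02075,30),0,.02)],"bearing":[prism(ng(32,.0235),0,.014)],
"nut_tray":[prism(box(.13,.13),0,.013)],"dish":[prism(ng(40,.073),0,.013)],"bolt_tray":[prism(box(.136,.088),0,.013)],
"bolt":[xpr(hx[:,::-1],-.05,-.04,.012,.012),xpr(ci,-.04,.05,.0117,.008)]}
def render(p,parts,x,zb=0):
    m=np.zeros((480*4//4,640),np.uint8);c,s=np.cos(x[2]),np.sin(x[2])
    for P in parts:
        Q=P@np.array([[c,s,0],[-s,c,0],[0,0,1]])+[x[0],x[1],zb]
        h=cv2.convexHull(proj(p,Q).astype(np.float32))
        cv2.fillConvexPoly(m,np.round(h*16).astype(np.int32),255,cv2.LINE_AA,4)
    return m/255.
def fit(views,kind,x0,yaws,zb=0):
    """views: [(pic,mask)]"""
    best=None
    def cost(v):
        x=[v[0]/1e3,v[1]/1e3,np.radians(v[2])];t=0
        for p,m in views:
            r=render(p,M[kind],x,zb);t+=1-np.minimum(r,m).sum()/np.maximum(r,m).sum()
        return t/len(views)
    for y in yaws:
        v0=np.array([x0[0]*1e3,x0[1]*1e3,y])
        r=minimize(cost,v0,method="Nelder-Mead",options=dict(initial_simplex=v0+np.array([[0,0,0],[5,0,0],[0,5,0],[0,0,12]]),xatol=.05,fatol=1e-4))
        if best is None or r.fun<best.fun:best=r
    return np.round(best.x,1).tolist(),round(best.fun,3)
def mask_near(p,label,X):
    """region of label whose centroid is nearest world X"""
    u=proj(p,np.array([X]))[0];b=None
    for r in regions_of(p,label):
        m=r["region"]
        if m.sum()<20:continue
        c=np.argwhere(m).mean(0)[::-1];d=np.hypot(*(c-u))
        if d<25 and(b is None or d<b[0]):b=(d,m)
    return None if b is None else b[1].astype(float)
E
python3 - <<'E'
from h import *
C=[cam("scene"),cam("side")]
for n,l,k,x,ys in [("nutA","nut1","nut",(.447,-.196,.01),(0,20,40)),("nutB","nut1","nut",(.464,.095,.01),(0,20,40)),
 ("bA","bearing1","bearing",(.441,.003,.007),(0,)),("bB","bearing1","bearing",(.456,-.092,.007),(0,)),
 ("bolt","bolt","bolt",(.462,.183,.01),range(0,360,45)),("nut_tray","nut_tray","nut_tray",(.625,-.025,.006),(0,30,60)),
 ("dish","dish","dish",(.495,.411,.006),(0,)),("bolt_tray","bolt_tray","bolt_tray",(.496,-.365,.006),(0,45,90,135))]:
    V=[(p,mask_near(p,l,x)) for p in C]
    for q in [[v] for v in V]+[V]:
        if all(v[1] is not None for v in q):print(n,fit(q,k,x,ys))
        else:print(n,"-")
E
```

```text
nutA ([444.8, -198.0, -13.5], np.float64(0.107))
nutA ([445.6, -197.0, 33.0], np.float64(0.164))
nutA ([444.7, -197.6, 46.6], np.float64(0.141))
nutB ([461.6, 91.2, 35.2], np.float64(0.168))
nutB ([462.1, 93.4, 31.1], np.float64(0.119))
nutB ([461.1, 92.4, 33.8], np.float64(0.146))
bA ([437.2, 3.0, 15.3], np.float64(0.168))
bA ([440.0, 4.4, 15.9], np.float64(0.127))
bA ([438.4, 3.4, 12.4], np.float64(0.148))
bB ([452.0, -88.5, 14.7], np.float64(0.091))
bB ([455.4, -90.0, 1.1], np.float64(0.094))
bB ([454.7, -89.7, 2.9], np.float64(0.107))
bolt ([459.0, 179.6, -9.8], np.float64(0.174))
bolt ([462.5, 181.5, -8.4], np.float64(0.176))
bolt ([459.7, 181.0, -7.3], np.float64(0.188))
nut_tray ([623.5, -24.1, 59.9], np.float64(0.073))
nut_tray ([625.2, -24.8, 59.2], np.float64(0.082))
nut_tray ([624.3, -24.5, 59.4], np.float64(0.079))
dish ([493.1, 410.0, -0.5], np.float64(0.174))
dish ([497.7, 412.2, 5.4], np.float64(0.085))
dish ([495.2, 412.2, 0.4], np.float64(0.132))
bolt_tray ([492.9, -365.9, 112.9], np.float64(0.069))
bolt_tray ([494.6, -364.8, -68.2], np.float64(0.061))
bolt_tray ([494.1, -365.4, 112.0], np.float64(0.067))
```

View pics/side0.png

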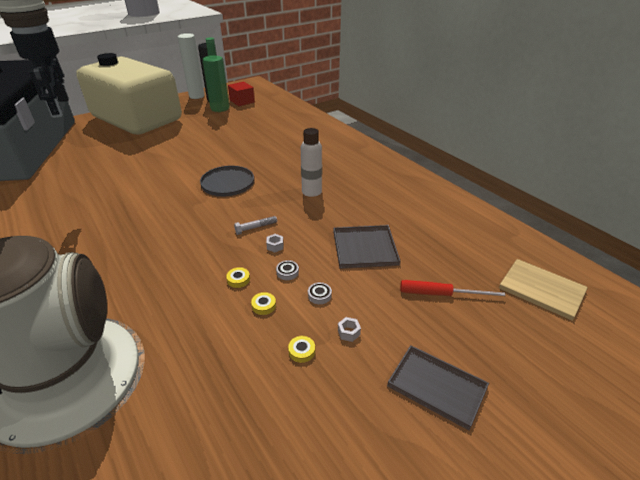

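The side view agrees: nuts at (274,243) and (349,328), steel bearings at (287,269) and (319,292), bolt head at (240,228). The fit puts the bolt yaw near -8° and the nut tray near 59.4°. I'll hover over nut B first.

```bash
python3 -m pendant '[[70,[285,-428,-71],[0,0,-98]],[70,[285,-428,-71],[0,0,-98]],[70,[285,-428,-71],[0,0,-98]],[70,[285,-428,-71],[0,0,-98]],[70,[285,-428,-71],[0,0,-98]],[70,[285,-428,-71],[0,0,-98]],[70,[285,-428,-71],[0,0,-98]],[70,[285,-428,-71],[0,0,-98]],[70,[285,-428,-71],[0,0,-98]],[70,[285,-428,-71],[0,0,-98]],[70,[285,-428,-71],[0,0,-98]]]' 40
cat > look.py <<'E'
from h import *
import sys
# look.py label kind x y png yaws...
l,k,x,y,f=sys.argv[1],sys.argv[2],float(sys.argv[3]),float(sys.argv[4]),sys.argv[5]
p=cam("wrist");cv2.imwrite(f"pics/{f}.png",p["img"][:,:,::-1])
m=mask_near(p,l,(x,y,.01))
o=get_obs();print(np.round(o["q"],1),np.round(o["ee_pos"],4),np.round(o["tcp_rot"],2))
if m is not None:
    print(m.sum(),fit([(p,m)],k,(x,y),[float(a) for a in sys.argv[6:]]))
else:print("no mask")
E
python3 -c "
from h import *
print(tcp_to_grasp)"
python3 look.py nut1 nut .461 .093 wB 0 20 40
```

```text
time: 3.62
ee_pos: [0.4613, 0.0933, 0.1604]
tcp_rot: [-180.0, -0.0, 63.4]
wrist_force: [-0.6, 0.0, -0.1]
opening: 0.0596
0.0187
[ 11.5  -6.8  -9.3  87.4   0.  128. ] [0.4612 0.0937 0.1606] [ 1.7998e+02 -2.0000e-02  6.3480e+01]
1151.0 ([461.1, 94.5, 25.0], np.float64(0.327))
```

View pics/wB.png

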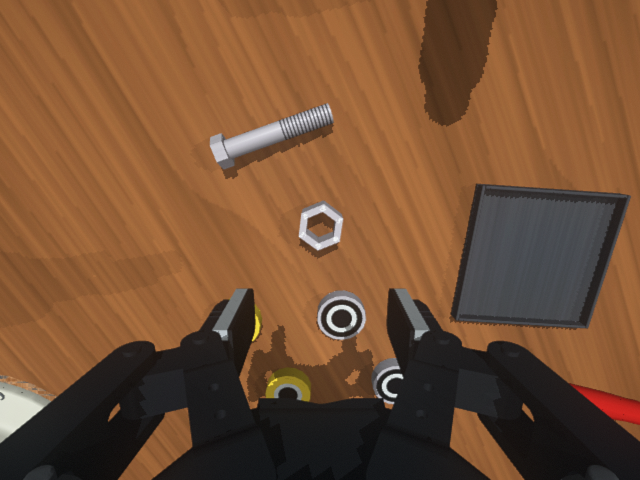

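The wrist view shows nut B at (321,227) with two flats nearly square to the jaws. The bolt is at (270,137) with its head at left, and the nut tray is on the right. The hole upset the fit, so I'll take the convex hull of the mask.

```bash
python3 - <<'E'
s=open('h.py').read()
s=s.replace('return None if b is None else b[1].astype(float)','''if b is None:return None
    if label=="bolt":return b[1].astype(float)
    m=np.zeros((480,640));cv2.fillConvexPoly(m,cv2.convexHull(np.argwhere(b[1])[:,::-1].astype(np.int32)),1.);return m''')
open('h.py','w').write(s)
E
python3 look.py nut1 nut .461 .093 wB2 0 20 40
```

```text
[ 11.5  -6.8  -9.3  87.4   0.  128. ] [0.4613 0.0937 0.1606] [ 1.7998e+02 -2.0000e-02  6.3440e+01]
1605.0 ([461.0, 94.1, 29.3], np.float64(0.059))
```

```bash
python3 -m pendant '[[62,[0,0,-60],[0,0,-4]],[62,[0,0,-120],[0,0,-4]],[62,[0,0,-158],[0,0,-4]],[62,[0,0,-159],[0,0,-4]],[62,[0,0,-159],[0,0,-4]],[20,[0,0,-159],[0,0,-4]],[20,[0,0,-159],[0,0,-4]],[20,[0,0,-159],[0,0,-4]],[20,[0,0,-159],[0,0,-4]]]' 40
```

```text
time: 4.95
ee_pos: [0.4622, 0.0941, 0.0033]
tcp_rot: [179.9, -0.1, 59.5]
wrist_force: [-1.4, 0.2, 7.7]
opening: 0.035
```

```bash
python3 -m pendant '[[20,[0,0,55],[0,0,0]],[20,[60,-32,60],[0,0,0]],[20,[110,-60,60],[0,0,0]],[20,[162,-90,60],[0,0,0]],[20,[176,-94,50],[0,0,0]],[20,[176,-94,20],[0,0,0]],[20,[176,-94,10],[0,0,0]],[20,[176,-94,10],[0,0,0]],[20,[176,-94,10],[0,0,0]]]'
```

```text
time: 6.08
ee_pos: [0.6386, 0.0004, 0.0148]
tcp_rot: [179.8, -0.2, 59.5]
wrist_force: [0.2, -0.2, -1.5]
opening: 0.0353
```

```bash
python3 -m pendant '[[20,[0,0,-5],[0,0,0]],[20,[0,0,-8],[0,0,0]],[20,[0,0,-8],[0,0,0]],[20,[0,0,-9],[0,0,0]],[20,[0,0,-9],[0,0,0]]]'
```

```text
time: 6.7
ee_pos: [0.6387, 0.0004, 0.0064]
tcp_rot: [179.8, -0.2, 59.5]
wrist_force: [-3.1, 0.1, 4.3]
opening: 0.0353
```

```bash
python3 -m pendant '[[60,[0,0,0],[0,0,0]],[60,[0,0,0],[0,0,0]],[60,[0,0,40],[0,0,0]],[60,[0,0,90],[0,0,0]],[60,[-40,-40,120],[0,0,8]],[60,[-80,-80,154],[0,0,17]],[60,[-120,-122,154],[0,0,17]],[60,[-160,-164,154],[0,0,17]],[60,[-194,-198,154],[0,0,17]],[60,[-194,-198,154],[0,0,17]],[60,[-194,-198,154],[0,0,17]]]'
python3 look.py nut1 nut .4447 -.1976 wA 0 20 40
```

```text
time: 8.07
ee_pos: [0.445, -0.1976, 0.1605]
tcp_rot: [179.8, -0.2, 76.4]
wrist_force: [0.1, -0.3, -0.2]
opening: 0.0515
[-24.   -4.7  -7.5  87.    0.2  79.5] [ 0.4453 -0.197   0.1603] [179.79  -0.2   76.54]
1578.0 ([444.7, -196.6, 38.1], np.float64(0.071))
```

View pics/wA.png

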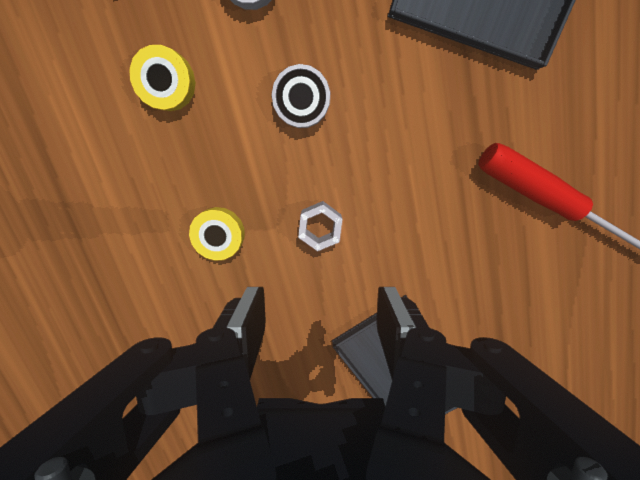

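The wrist view shows nut A at (320,228), with the yellow ring 100 px to its left. I'll check the yaw with a zoomed overlay.

```bash
python3 - <<'E'
from h import *
p=cam("wrist");o=[]
for y in (38.1,54.):
    im=p["img"][:,:,::-1].copy()
    a=cv2.resize(im[190:265,280:360],None,fx=5,fy=5,interpolation=cv2.INTER_CUBIC)
    for z in(.0,.02):
        Q=prism(ng(6,.02075,30+y),z,z)[:6]+[.4447,-.1966,0]
        cv2.polylines(a,[np.int32((proj(p,Q)-[280,190]+.5)*5)],True,(0,0,255) if z else (0,255,0),1)
    o.append(a)
cv2.imwrite("pics/z.png",np.hstack(o))
E
```

```text
(no output)
```

View pics/z.png

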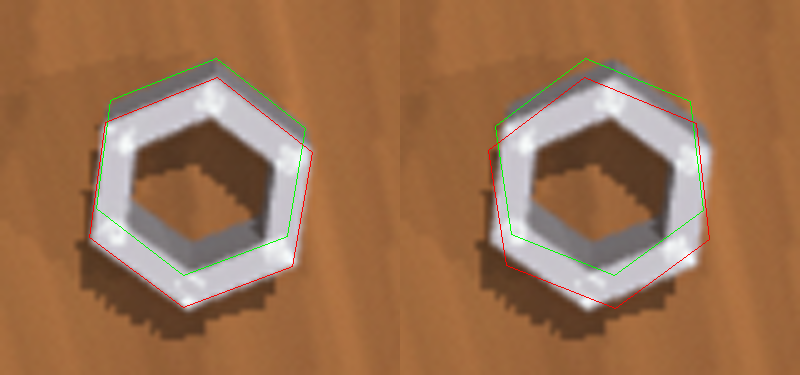

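The left overlay (38.1°) fits the nut exactly, so I turn by -8.5°.

```bash
python3 -m pendant '[[60,[-1,0,-60],[0,0,-8.5]],[60,[-1,0,-120],[0,0,-8.5]],[60,[-1,0,-157],[0,0,-8.5]],[60,[-1,0,-158],[0,0,-8.5]],[60,[-1,0,-158],[0,0,-8.5]],[20,[-1,0,-158],[0,0,-8.5]],[20,[-1,0,-158],[0,0,-8.5]],[20,[-1,0,-158],[0,0,-8.5]],[20,[-1,0,-158],[0,0,-8.5]]]' 40
```

```text
time: 9.35
ee_pos: [0.4453, -0.1971, 0.0037]
tcp_rot: [179.7, -0.2, 68.1]
wrist_force: [1.1, 1.5, 6.1]
opening: 0.0352
```

```bash
python3 -m pendant '[[20,[0,0,55],[0,0,0]],[20,[35,30,70],[0,0,-8.5]],[20,[75,68,70],[0,0,-8.5]],[20,[115,104,70],[0,0,-8.5]],[20,[150,135,65],[0,0,-8.5]],[20,[165,148,45],[0,0,-8.5]],[20,[165,148,15],[0,0,-8.5]],[20,[165,148,10],[0,0,-8.5]],[20,[165,148,10],[0,0,-8.5]],[20,[165,148,4],[0,0,-8.5]],[20,[165,148,2],[0,0,-8.5]],[20,[165,148,2],[0,0,-8.5]]]'
```

```text
time: 10.85
ee_pos: [0.6106, -0.0493, 0.0068]
tcp_rot: [179.6, -0.3, 59.6]
wrist_force: [-1.6, -0.5, 4.6]
opening: 0.0348
```

```bash
python3 -m pendant '[[60,[0,0,0],[0,0,0]],[60,[0,0,0],[0,0,0]],[60,[0,0,40],[0,0,0]],[75,[0,0,90],[0,0,0]],[75,[-50,-12,125],[0,0,0]],[75,[-100,-26,153],[0,0,0]],[75,[-156,-40,153],[0,0,0]],[75,[-156,-40,153],[0,0,0]],[75,[-156,-40,153],[0,0,0]]]'
python3 look.py bearing1 bearing .4547 -.0897 wC 0
```

```text
time: 11.98
ee_pos: [0.455, -0.0894, 0.1601]
tcp_rot: [179.5, -0.3, 59.5]
wrist_force: [0.4, -0.9, -0.2]
opening: 0.0641
[-1.110e+01 -8.100e+00 -1.070e+01  8.700e+01  1.000e-01  1.093e+02] [ 0.4554 -0.0891  0.1596] [179.6   -0.26  59.58]
2253.0 ([455.0, -89.8, -2.6], np.float64(0.048))
```

View pics/wC.png

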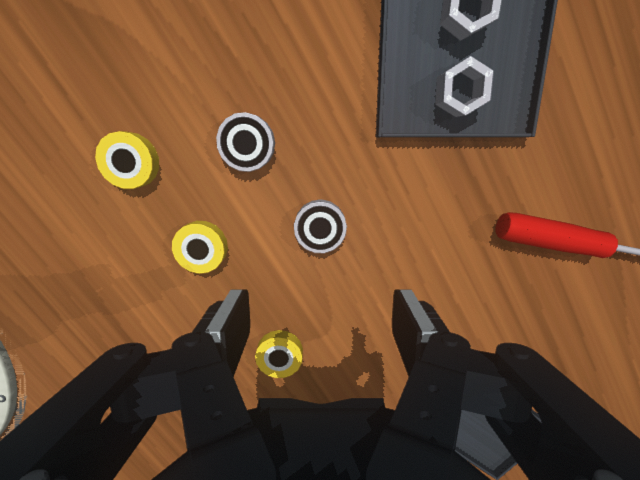

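Both nuts lie flat in the square tray, at (478,10) and (468,86), and bearing B is at (320,228). Next I pick it up.

```bash
python3 -m pendant '[[72,[0,-1,-60],[0,0,0]],[72,[0,-1,-120],[0,0,0]],[72,[0,-1,-157],[0,0,0]],[72,[0,-1,-158],[0,0,0]],[72,[0,-1,-158],[0,0,0]],[35,[0,-1,-158],[0,0,0]],[35,[0,-1,-158],[0,0,0]],[35,[0,-1,-158],[0,0,0]],[35,[0,-1,-158],[0,0,0]]]' 40
```

```text
time: 13.2
ee_pos: [0.4569, -0.0903, 0.0039]
tcp_rot: [179.4, -0.3, 59.6]
wrist_force: [-0.6, 0.7, 6.5]
opening: 0.0451
```

```bash
python3 -m pendant '[[35,[0,0,55],[0,0,0]],[35,[3,40,80],[0,0,0]],[35,[9,90,80],[0,0,0]],[35,[15,150,80],[0,0,0]],[35,[21,210,80],[0,0,0]],[35,[27,270,80],[0,0,0]],[35,[33,330,80],[0,0,0]],[35,[39,390,80],[0,0,0]],[35,[45,450,80],[0,0,0]],[35,[53,505,80],[0,0,0]],[35,[53,527,70],[0,0,0]],[35,[53,527,50],[0,0,0]],[35,[53,527,20],[0,0,0]],[35,[53,527,12],[0,0,0]],[35,[53,527,12],[0,0,0]],[35,[53,527,12],[0,0,0]]]'
```

```text
time: 15.2
ee_pos: [0.5106, 0.4366, 0.0175]
tcp_rot: [179.4, -0.4, 59.6]
wrist_force: [0.0, 0.8, -0.6]
opening: 0.0447
```

```bash
python3 -m pendant '[[35,[0,0,-6],[0,0,0]],[35,[0,0,-9],[0,0,0]],[35,[0,0,-10.5],[0,0,0]],[35,[0,0,-10.5],[0,0,0]],[35,[0,0,-11],[0,0,0]]]'; python3 -c "
from h import *
p=cam('wrist');cv2.imwrite('pics/wD.png',p['img'][:,:,::-1]);print(get_obs()['wrist_force'])"
```

```text
time: 15.82
ee_pos: [0.5106, 0.4366, 0.007]
tcp_rot: [179.4, -0.5, 59.6]
wrist_force: [-2.7, -2.8, 6.4]
opening: 0.045
[-2.43272411 -2.05437426  4.21327143]
```

View pics/wD.png

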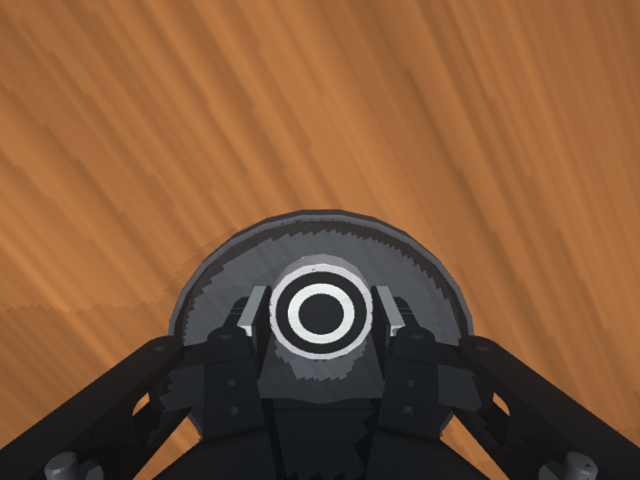

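The bearing sits at the gripper centre inside the dish and reads contact with the floor. I release it and go to bearing A.

```bash
python3 -m pendant '[[70,[0,0,0],[0,0,0]],[70,[0,0,0],[0,0,0]],[70,[0,0,40],[0,0,0]],[75,[0,-20,90],[0,0.8,0]],[75,[-8,-65,125],[0,0.8,0]],[75,[-16,-120,153],[0,0.8,0]],[75,[-26,-180,153],[0,0.8,0]],[75,[-36,-240,153],[0,0.8,0]],[75,[-46,-300,153],[0,0.8,0]],[75,[-58,-360,153],[0,0.8,0]],[75,[-72,-415,153],[0,0.8,0]],[75,[-72,-433,153],[0,0.8,0]],[75,[-72,-433,153],[0,0.8,0]],[75,[-72,-433,153],[0,0.8,0]]]'
python3 look.py bearing1 bearing .4384 .0034 wE 0
```

```text
time: 17.62
ee_pos: [0.4387, 0.0042, 0.1601]
tcp_rot: [-179.9, -0.1, 59.6]
wrist_force: [-0.3, 0.4, 0.6]
opening: 0.0642
[ 5.000e-01 -1.110e+01 -1.320e+01  8.790e+01  1.000e-01  1.209e+02] [0.4387 0.0045 0.1599] [-1.7993e+02 -5.0000e-02  5.9630e+01]
2184.0 ([437.9, 4.4, 6.5], np.float64(0.078))
```

View pics/wE.png

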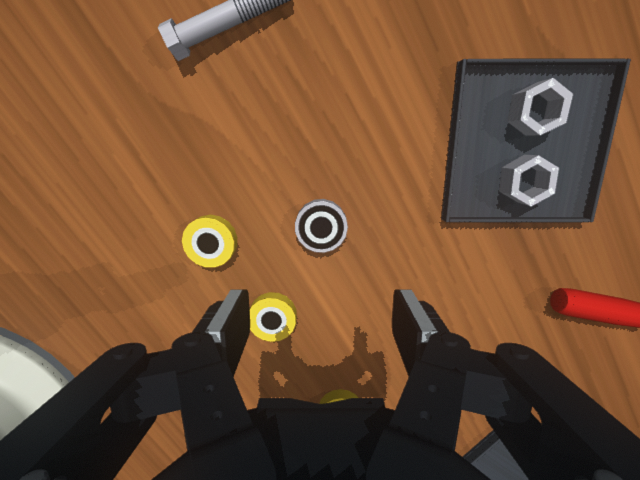

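Both nuts stay flat in the tray at (546,105) and (535,180). Bearing A is centred at (321,228), clear of the yellow rings.

```bash
python3 -m pendant '[[72,[-1,0,-60],[0,0,0]],[72,[-1,0,-120],[0,0,0]],[72,[-1,0,-157],[0,0,0]],[72,[-1,0,-158],[0,0,0]],[72,[-1,0,-158],[0,0,0]],[35,[-1,0,-158],[0,0,0]],[35,[-1,0,-158],[0,0,0]],[35,[-1,0,-158],[0,0,0]],[35,[-1,0,-158],[0,0,0]]]' 40
```

```text
time: 18.85
ee_pos: [0.4391, 0.0047, 0.0044]
tcp_rot: [179.9, -0.2, 59.6]
wrist_force: [-2.4, 1.0, 7.7]
opening: 0.0448
```

```bash
python3 -m pendant '[[35,[0,0,55],[0,0,0]],[35,[5,30,85],[0,0,0]],[35,[10,85,85],[0,0,0]],[35,[16,145,85],[0,0,0]],[35,[22,205,85],[0,0,0]],[35,[28,265,85],[0,0,0]],[35,[34,325,85],[0,0,0]],[35,[41,375,85],[0,0,0]],[35,[41,382,65],[0,0,0]],[35,[41,382,40],[0,0,0]],[35,[41,382,15],[0,0,0]],[35,[41,382,12],[0,0,0]],[35,[41,382,12],[0,0,0]],[35,[41,382,12],[0,0,0]]]'; python3 -c "
from h import *
p=cam('wrist');cv2.imwrite('pics/wF.png',p['img'][:,:,::-1])"
```

```text
time: 20.6
ee_pos: [0.4808, 0.3871, 0.018]
tcp_rot: [179.9, -0.3, 59.6]
wrist_force: [0.8, 0.4, -1.0]
opening: 0.045
```

View pics/wF.png

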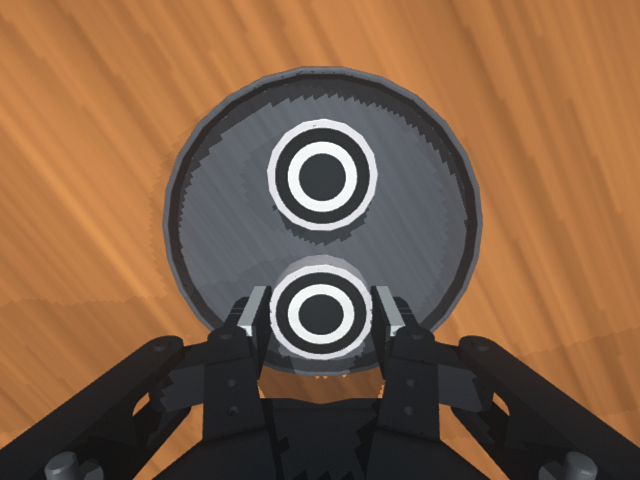

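```bash
python3 -c "
from h import *
p=cam('wrist');u=np.array([.506,.862])
for uv,z in[((322,373),.013),((322,72),.013),((322,360),.0265),((322,176),.017),((322,313),.0265),((165,220),.013),((480,220),.013)]:
    r=ray(p,uv,z);print(uv,r.round(4),'along',round(float((r[:2]-[.4808,.3871])@u),4),'across',round(float((r[:2]-[.4808,.3871])@[u[1],-u[0]]),4))"
```

```text
(322, 373) [0.4593 0.3501 0.013 ] along -0.0428 across 0.0002
(322, 72) [0.5307 0.4721 0.013 ] along 0.0985 across -0.0
(322, 360) [0.468  0.3651 0.0265] along -0.0254 across 0.0001
(322, 176) [0.5101 0.437  0.017 ] along 0.0578 across 0.0
(322, 313) [0.4802 0.386  0.0265] along -0.0013 across 0.0
(165, 220) [0.4392 0.4555 0.013 ] along 0.0379 across -0.0705
(480, 220) [0.5615 0.3837 0.013 ] along 0.0379 across 0.0713
```

The first bearing is flat at (322,176), and the held one has about 18 mm to the dish wall. I lower it and release, then hover over the bolt.

```bash
python3 -m pendant '[[35,[0,0,-6],[0,0,0]],[35,[0,0,-9],[0,0,0]],[35,[0,0,-10.5],[0,0,0]],[35,[0,0,-11],[0,0,0]],[35,[0,0,-11],[0,0,0]]]'
```

```text
time: 21.32
ee_pos: [0.4805, 0.3869, 0.0075]
tcp_rot: [179.9, -0.3, 59.6]
wrist_force: [-3.1, -2.9, 8.0]
opening: 0.0446
```

```bash
python3 -m pendant '[[70,[0,0,0],[0,0,0]],[70,[0,0,0],[0,0,0]],[70,[0,0,40],[0,0,0]],[70,[0,-10,85],[0,0,10]],[70,[-5,-40,125],[0,0,20]],[60,[-10,-70,152],[0,0,30]],[50,[-15,-100,152],[0,0,40]],[50,[-20,-130,152],[0,0,50]],[50,[-26,-160,152],[0,0,60]],[50,[-26,-190,152],[0,0,70]],[50,[-26,-205,152],[0,0,80]],[50,[-26,-205,152],[0,0,90]],[50,[-26,-205,152],[0,0,100]],[50,[-26,-205,152],[0,0,110]],[50,[-26,-205,152],[0,0,112]],[50,[-26,-205,152],[0,0,112]],[50,[-26,-205,152],[0,0,112]]]'
python3 look.py bolt bolt .460 .181 wG -8 172
```

```text
time: 23.45
ee_pos: [0.4546, 0.182, 0.1595]
tcp_rot: [179.9, -0.3, 171.5]
wrist_force: [0.4, 0.4, -0.4]
opening: 0.0427
[21.7 -4.  -6.9 87.3  0.2 30.1] [0.4545 0.182  0.1595] [179.88  -0.28 171.55]
2214.0 ([460.9, 181.6, -8.1], np.float64(0.064))
```

View pics/wG.png

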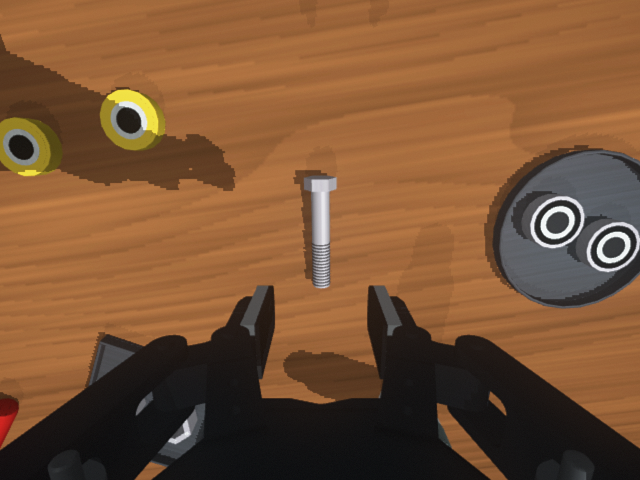

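Both bearings lie side by side in the dish, at (557,221) and (611,246). The bolt is lined up between the jaws, head up at (320,185).

```bash
python3 -m pendant '[[45,[0,0,-60],[0,0,0]],[45,[0,0,-120],[0,0,0]],[45,[0,0,-153],[0,0,0]],[45,[0,0,-155],[0,0,0]],[45,[0,0,-155],[0,0,0]],[5,[0,0,-155],[0,0,0]],[5,[0,0,-155],[0,0,0]],[5,[0,0,-155],[0,0,0]],[5,[0,0,-155],[0,0,0]]]' 60
```

```text
time: 24.68
ee_pos: [0.4557, 0.1825, 0.0065]
tcp_rot: [179.8, -0.1, 171.5]
wrist_force: [-1.5, -0.9, 6.4]
opening: 0.0134
```

```bash
python3 -m pendant '[[5,[0,0,50],[0,0,0]],[5,[2,-30,90],[0,0,-5]],[5,[6,-85,90],[0,0,-12]],[5,[10,-145,90],[0,0,-19]],[5,[14,-205,90],[0,0,-26]],[5,[18,-265,90],[0,0,-33]],[5,[22,-325,90],[0,0,-40]],[5,[26,-385,90],[0,0,-47]],[5,[30,-445,90],[0,0,-54]],[5,[36,-505,90],[0,0,-60]],[5,[36,-542,80],[0,0,-60]],[5,[36,-542,50],[0,0,-60]],[5,[36,-542,25],[0,0,-60]],[5,[36,-542,20],[0,0,-60]],[5,[36,-542,20],[0,0,-60]],[5,[36,-542,20],[0,0,-60]]]'; python3 -c "
from h import *
p=cam('wrist');cv2.imwrite('pics/wH.png',p['img'][:,:,::-1])"
```

```text
time: 26.68
ee_pos: [0.4924, -0.3599, 0.0281]
tcp_rot: [179.7, -0.0, 111.6]
wrist_force: [-0.5, 0.1, -2.2]
opening: 0.0134
```

View pics/wH.png

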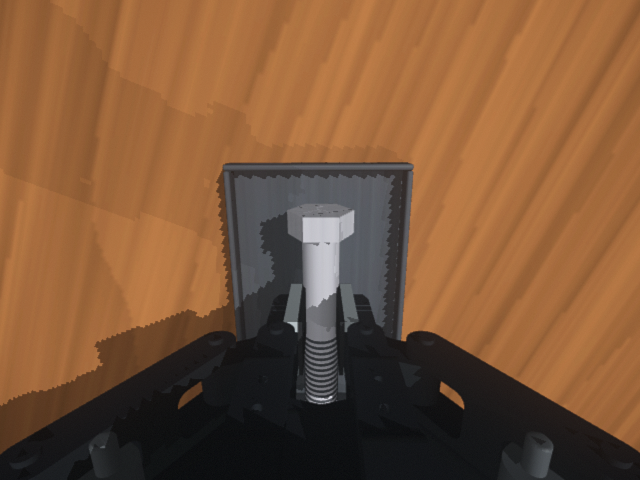

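The bolt is held lengthwise and centred over its tray, head at (320,225). I lower it gently.

```bash
python3 -m pendant '[[5,[0,0,-8],[0,0,0]],[5,[0,0,-14],[0,0,0]],[5,[0,0,-17],[0,0,0]],[5,[0,0,-18.5],[0,0,0]],[5,[0,0,-19],[0,0,0]],[5,[0,0,-19],[0,0,0]]]'
```

```text
time: 27.48
ee_pos: [0.4923, -0.3598, 0.0096]
tcp_rot: [179.7, -0.0, 111.6]
wrist_force: [-3.7, 2.9, 5.1]
opening: 0.0134
```

```bash
python3 -m pendant '[[35,[0,0,0],[0,0,0]],[35,[0,0,0],[0,0,0]],[35,[0,0,10],[0,0,0]],[35,[0,0,50],[0,0,0]],[35,[0,0,100],[0,0,0]],[35,[-20,20,150],[0,0,0]],[35,[-60,60,180],[0,0,0]],[35,[-60,60,180],[0,0,0]],[35,[-60,60,180],[0,0,0]]]'; python3 - <<'E'
from h import *
P=[cam(n) for n in("wrist","scene","side")]
cv2.imwrite("pics/f.png",np.vstack([np.hstack([P[0]["img"][::1,::1][:300,120:520],cv2.resize(P[1]["img"][160:400,120:440],(400,300))]),np.hstack([cv2.resize(P[2]["img"][150:450,190:590],(400,300)),cv2.resize(P[2]["img"][210:360,300:500],(400,300))])])[:,:,::-1])
for p in P:
    for l in["nut1","bearing1","bolt","spray_can","screwdriver"]:print(l,[(round(r["confidence"],2),np.round(r["position"],3).tolist()) for r in pinpoint(p,l)])
E
```

```text
time: 28.6
ee_pos: [0.4326, -0.3, 0.19]
tcp_rot: [179.7, 0.0, 111.6]
wrist_force: [-0.2, -0.8, -0.5]
opening: 0.03
nut1 [(0.78, [0.613, -0.05, 0.01])]
bearing1 [(0.89, [0.356, -0.183, 0.009])]
bolt [(0.69, [0.492, -0.367, 0.014])]
spray_can []
screwdriver [(0.9, [0.668, -0.235, -0.004])]
nut1 [(0.75, [0.639, 0.002, 0.011]), (0.63, [0.612, -0.046, 0.014])]
bearing1 [(0.86, [0.354, -0.052, 0.009]), (0.77, [0.343, 0.044, 0.005]), (0.7, [0.348, -0.184, 0.008]), (0.58, [0.511, 0.437, 0.011])]
bolt [(0.64, [0.494, -0.361, 0.012])]
spray_can [(0.6, [0.663, 0.241, 0.004])]
screwdriver [(0.75, [0.673, -0.235, -0.001])]
nut1 [(0.81, [0.638, 0.0, 0.013]), (0.7, [0.612, -0.047, 0.012])]
bearing1 [(0.8, [0.348, -0.185, 0.003]), (0.74, [0.509, 0.436, 0.011]), (0.66, [0.347, 0.041, 0.006]), (0.57, [0.479, 0.389, 0.009]), (0.55, [0.354, -0.05, 0.008])]
bolt [(0.96, [0.495, -0.364, 0.014])]
spray_can [(0.87, [0.66, 0.24, 0.001])]
screwdriver []
```

View pics/f.png

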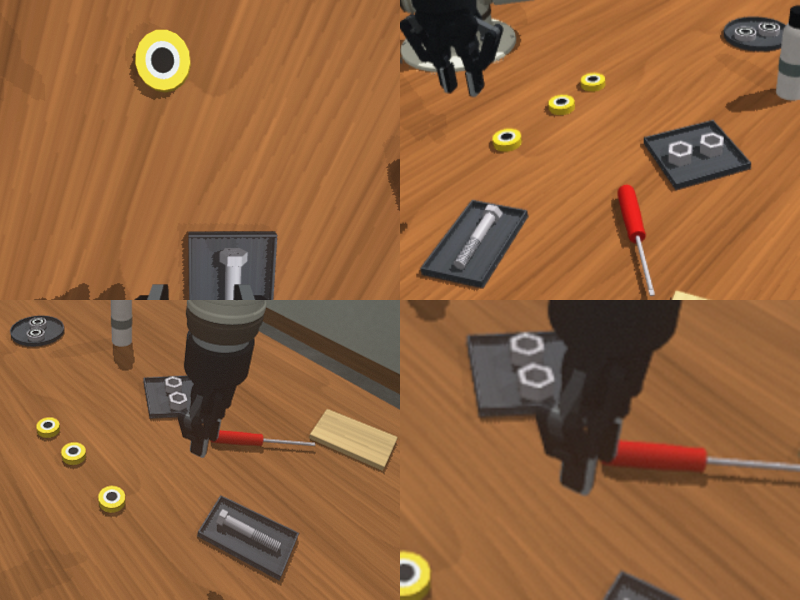

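The final views show two nuts in the square tray, two steel bearings in the dish and the bolt lengthwise in the oblong tray. The yellow rings, can and screwdriver have not moved, and the gripper is clear. Handing in.

```bash
python3 -c "
from workcell import *
print(job_done())"
```

```text
the job is handed in; nothing more can be done
None
```

The job is handed in at about 29 s on the robot's clock. I placed the parts in the order asked: both nuts in the square tray, both steel bearings in the round dish, then the bolt lengthwise in the oblong tray. Each was lowered until the wrist felt the tray floor, at 8 N or less, and only then released.

**Last checks:** The closing pictures and the networks put all five parts inside their trays, apart from each other and clear of the rims. The scene view missed the second bearing, at about (0.480, 0.388), but the side view found it. The three yellow look-alikes, the spray can and the screwdriver measured where they were before, to within the networks' error. The side view did not report the screwdriver because the arm hid part of it. The gripper was clear of everything, and no check failed.

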